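# Make up two tooling trays for the router

## Task

Make up the trays for the next two router jobs: the blue tray gets the collet chuck with the green ring, the rectangular vacuum pod and the yellow stop block; the red tray gets the chuck with the yellow ring and the round vacuum pod. Stand each chuck upright on the black-floored cell of its tray and each other part, right way up, in a plain cell of its own (either one), setting everything down gently, without dropping it. Leave the white-ringed chuck, the bottle and the mug where they are.

Things in the scene. Friction and masses are not known exactly. Their poses are not given: they have to be found in the camera images.
- green_chuck: Collet chuck with a green ring. Steel, no cutter, standing upright, 84 mm tall: from below a spigot of 48 mm diameter to 26 mm height, a flange with the coloured ring (66 mm diameter, top at 43 mm), a neck, then a dark nut of 50 mm diameter from 50 to 84 mm, the place to grip. 0.5 to 0.8 kg. Origin: centre of the underside; z up.
- yellow_chuck: Collet chuck with a yellow ring. Steel, no cutter, standing upright, 84 mm tall: from below a spigot of 48 mm diameter to 26 mm height, a flange with the coloured ring (66 mm diameter, top at 43 mm), a neck, then a dark nut of 50 mm diameter from 50 to 84 mm, the place to grip. 0.5 to 0.8 kg. Origin: centre of the underside; z up.
- rect_pod: Rectangular vacuum pod: aluminium block 64 mm (its x) x 44 mm (its y), 48 mm high, with a smaller black rubber pad 56 x 36 mm on top, total 56 mm. About 0.25 kg. Origin: centre of the underside; z up, pad upwards.
- stop_block: Yellow stop block, an upside-down T: base 60 mm (its x) x 44 mm (its y), 18 mm high; on it, centred, an upright fin 60 mm (x) x 22 mm (y) that ends 60 mm above the underside. About 0.3 kg. Origin: centre of the underside; z up.
- round_pod: Round vacuum pod: aluminium cylinder of 62 mm diameter, 48 mm high, with a smaller black rubber pad of 52 mm diameter on top, total 56 mm. About 0.25 kg. Origin: centre of the underside; z up, pad upwards.
- blue_tray: Blue kit tray, fixed, 268 (x) x 92 x 19 mm, floor and walls 4 mm thick. Three open cells 84 x 84 mm, 15 mm deep, in a row along its own x, centred at x = -88, 0, +88 mm, y = 0: the one at x = -88 has a black rubber floor, the two others a plain floor of the tray's colour. Origin: centre of the underside; z up. Long axis roughly along the world's y, black cell at either end.
- red_tray: Red kit tray, fixed, 268 (x) x 92 x 19 mm, floor and walls 4 mm thick. Three open cells 84 x 84 mm, 15 mm deep, in a row along its own x, centred at x = -88, 0, +88 mm, y = 0: the one at x = -88 has a black rubber floor, the two others a plain floor of the tray's colour. Origin: centre of the underside; z up. Long axis roughly along the world's y, black cell at either end.
- white_chuck: Collet chuck with a white ring: a spare, to be left alone. Steel, no cutter, standing upright, 84 mm tall: from below a spigot of 48 mm diameter to 26 mm height, a flange with the coloured ring (66 mm diameter, top at 43 mm), a neck, then a dark nut of 50 mm diameter from 50 to 84 mm, the place to grip. 0.5 to 0.8 kg. Origin: centre of the underside; z up.
- bottle: Orange plastic bottle with a black cap, 52 mm diameter, 120 mm tall, standing to the side; to be left alone. Origin: centre of the underside; z up.
- mug: White mug, 76 mm diameter at the rim, 85 mm tall, with a handle, standing to the side; to be left alone. Origin: centre of the underside; z up.
Not all that is in view belongs to the job. What is shaped like the yellow_chuck but purple is not meant.

How it is judged:
By the outcome, as a careful person would: the job done as asked, in the order asked, and still so for the second after the job is handed in, with the robot touching nothing.
It also fails if it takes over 125 s, if anything falls off the work surface, if the arm or the gripper's body presses on something with over 40 N, if the wrist force passes 120 N, or if a joint passes its speed limit or range.

## Robot

A 7-joint arm with a two-finger parallel gripper is mounted at the origin on the work surface. World frame = base frame: x ahead of the robot, y to its left, z up, the work surface at z = 0. Lengths are in m, angles in rad, forces in N, time in s.
With the tool pointing down it reaches from about 0.35 to 0.9 m from the base axis. Payload 8.1 kg.
Tool frame: the origin (TCP) lies at the very end of the fingers, on their centre line; the grasp point (between the pads) lies 19 mm behind it; z points along the fingers, x is the direction in which the jaws open and shut, and the axes are right-handed (so a half turn about z gives the same grasp; the last joint's range is limited). The gripper opens to 92 mm and grips with 3 to 60 N. Pads are 19 mm wide; open, the fingers measure 130 mm over their backs; the gripper's body (75 mm by 190 mm) begins 47 mm behind the grasp point.
Start: joints at [1.07, 0.434, 0.025, 1.573, -0.012, 1.134, -0.075], TCP at [0.242, -0.576, 0.227] pointing down, gripper open.
Joint ranges: [-2.62, 2.62], [-0.44, 2.09], [-1.27, 1.32], [0.08, 2.57], [-1.32, 4.46], [0.12, 2], [-2.74, 2.74]. Speed limits (rad/s): [2.22, 2.22, 3.01, 3.01, 3.14, 3.14, 3.14].

## Interface

Orientations are given as a rotation vector (axis times angle).
In Python, from cell import status, viewer, arm gives the robot as it stands.
- The arm moves only by the tool jog_arm, never from a script. Its argument "commands" is text: rows parted by semicolons, each of 7 numbers parted by spaces: the closure, from -1 (fully open) to 1 (shut), then the shift along the world's x, y, z normalised to -1 to 1, where 1 is 0.3 m, then the turn, a rotation vector about the world's x, y, z normalised to -1 to 1, where 1 is 2 pi rad. In form: jaw dx dy dz wx wy wz; .... A call has exactly 5 rows; each row shifts and turns the commanded pose from where the row before left it; what a row does not reach is not made up. A row lasts 1/10 s, in which the tool goes at most 50 mm and 8.59 degrees, less where a joint would pass 70% of its speed; a pose out of reach is approached as far as the arm can. A call with a number of a shift or a turn outside -1 to 1 is refused whole. A call with a gripper value outside its range is refused whole. The fingers move at their own pace and stop on an object; "force" is the grip in N (left out, the last holds). Time passes only in rows, so rows that do not move let the fingers close, or fill a call up. It gives the time, the measured TCP pose, the force and the opening at its end, in the units of the state.
- status.observe(): the state, without advancing time (a new reading comes with each control period).
- viewer.get_image(name): name is "scene" or "top" or "wrist"; returns a dict with "pixels" (420x560x3 uint8, red, green, blue), "z_map" (420x560 float32, m along the optical axis (not along the pixel's ray), 0 where there is no reading), "camera_matrix" (3x3 intrinsics, pixels), "R" (3x3) and "t" (3): a world point X has camera coordinates R X + t. Camera axes: x right, y down, z forward; pixel columns grow to the right and rows downward; lengths in m; the calibration is good to about 2 mm. A picture is of the moment at which its call begins.
- arm.sign_off(): hands the job in, once; it reports no verdict.
The state is a dict: "clock": time; "joints": joint angles; "dq": joint speeds; "joint_efforts": joint torques, N m; "position": TCP position; "ee_rot": TCP orientation; "force": force on the tool from outside, world axes, zero at the start; "ft_torque": the same for the moment, N m; "width": opening from 0.0 (shut) to 1.0 (fully open).
Only numpy, scipy, OpenCV 4.12 (cv2) and the standard library are available. Lean on these libraries where they do the work, as an engineer would, in place of code of your own. Each camera call takes 0.05 s, during which the arm holds its last target. There are 200 camera calls.

## Working session

There is one attempt and no reset: what is moved stays moved. The work goes in short steps, Python scripts to look and compute and a tool call to move; the robot and the scene stay as the last step left them, time stands still between calls to the robot, and variables do not carry over. Pictures are saved under pics/ and viewed, about 12 in all and at most 16, crops included, and the job is handed in when it is done.

Besides the shell and the picture viewer there is one more tool, called after "Request:" by a JSON object that holds its "op" and its "data". jog_arm: Moves the arm, as the interface text tells. Scaled input: -1 to 1 covers 0.3 m each way for a shift and 2 pi rad each way for a turn. Its arguments: {"type":"object","properties":{"commands":{"type":"string"},"force":{"type":"number"}},"required":["commands"]}

```bash
ls; mkdir -p pics
python3 - <<'E'
from cell import status, viewer
import cv2,numpy as np
print(status.observe())
for n in("top","scene"):
    d=viewer.get_image(n); cv2.imwrite(f"pics/{n}1.png",d["pixels"][:,:,::-1]); np.savez(f"{n}1.npz",**d)
    print(n,d["camera_matrix"],d["R"],d["t"])
E
```

```text
pics
{'clock': 0.0, 'joints': array([ 1.07042964,  0.4352481 ,  0.02495925,  1.57406704, -0.01162055,
        1.1339964 , -0.07513721]), 'dq': array([-0.00067705, -0.0002038 ,  0.00088983,  0.00017388,  0.00012992,
       -0.00011639, -0.00054078]), 'joint_efforts': array([-1.25043720e-03, -6.67872620e+01,  9.84572992e-01, -3.14467084e+01,
       -6.05082954e-02,  4.28592833e-02,  1.67406197e-04]), 'position': array([ 0.24186931, -0.57576221,  0.22594083]), 'ee_rot': array([-2.61582202e+00,  1.73845958e+00,  2.15618027e-03]), 'force': array([-0.3523567 ,  0.52642763,  0.25418433]), 'ft_torque': array([-0.01944197,  0.0203968 ,  0.01967427]), 'width': 1.0004666926796273}
top [[431.92365818   0.         288.10759699]
 [  0.         431.92365818 207.66333901]
 [  0.           0.           1.        ]] [[-0.01073021 -0.99982962  0.01501983]
 [-0.99804934  0.00978485 -0.06165855]
 [ 0.06150108 -0.01565214 -0.99798428]] [-0.02089783  0.41260491  1.49624415]
scene [[391.44354669   0.         284.3641751 ]
 [  0.         391.44354669 209.53887396]
 [  0.           0.           1.        ]] [[-0.05479771  0.99844816 -0.00992408]
 [ 0.64409493  0.02775161 -0.76444199]
 [-0.76298029 -0.04828173 -0.64461613]] [ 0.01620006 -0.22990648  1.51190076]
```

View pics/top1.png

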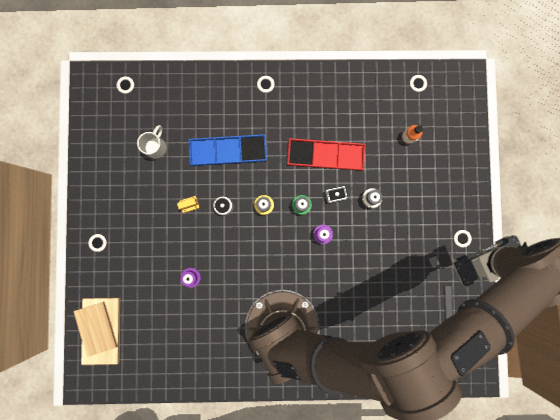

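View pics/scene1.png

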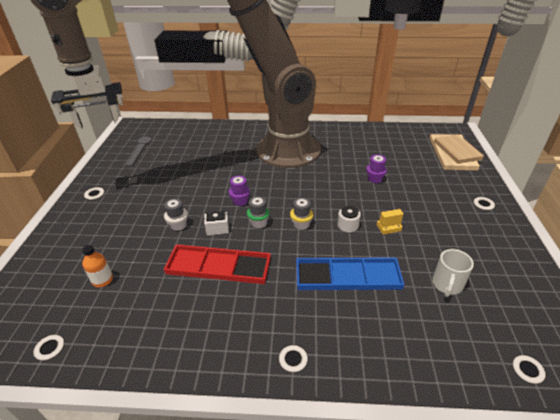

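The top view shows blue tray at (228,150), with its black cell at (252,148). The red tray is at (327,155), with its black cell at (301,152). Parts: stop block (188,204), round pod (222,205), yellow chuck (264,204), green chuck (302,204), rect pod (336,194), white chuck (372,197). Purple chucks are decoys.

```bash
cat > h.py <<'E'
import numpy as np,cv2
from cell import status,viewer
def cloud(d):
    z=d["z_map"]; K=d["camera_matrix"]; v,u=np.indices(z.shape)
    P=np.stack([(u-K[0,2])/K[0,0]*z,(v-K[1,2])/K[1,1]*z,z],-1)
    W=(P-d["t"])@d["R"]; W[z<=0]=np.nan; return W
def rect(p):
    (c,s,a)=cv2.minAreaRect((p[:,:2]*1000).astype(np.float32)); return np.round(c,1),np.round(s,1),round(a,1)
E
python3 - <<'E'
from h import *
for n in("top","scene"):
    d=np.load(n+"1.npz"); W=cloud(d); c=d["pixels"].astype(int)
    print(n,"table z",np.nanmedian(W[...,2]))
    m=(W[...,2]>0.028)&(W[...,2]<.15)&(W[...,0]>.25)&(W[...,0]<.75)&(abs(W[...,1])<.5)
    k,l,st,ce=cv2.connectedComponentsWithStats(m.astype(np.uint8))
    for i in range(1,k):
        if st[i,4]<30: continue
        p=W[l==i]; zt=np.percentile(p[:,2],97); q=p[p[:,2]>zt-.006]
        print(ce[i].round(),"n",st[i,4],"ztop",zt.round(4),"topmean",q.mean(0).round(4),rect(q),"all",rect(p),"col",c[l==i].mean(0).round())
    for nm,mm in(("blue",(c[...,2]>120)&(c[...,0]<60)),("red",(c[...,0]>130)&(c[...,1]<60)&(c[...,2]<70))):
        m=mm&(W[...,2]<.03)&(W[...,2]>0)&(W[...,0]>.45)
        k,l,st,ce=cv2.connectedComponentsWithStats(cv2.morphologyEx(m.astype(np.uint8),cv2.MORPH_CLOSE,np.ones((3,3))))
        i=1+np.argmax(st[1:,4]); p=W[(l==i)&m]; print(nm,"all",rect(p),"rim",rect(p[p[:,2]>.014]),p[:,2].max())
E
```

```text
top table z -0.0012814110839670604
[152. 142.] n 373 ztop 0.0882 topmean [0.6312 0.4382 0.0859] (array([630.5, 438.5]), array([72.5, 73.8]), 1.4) all (array([643.5, 440.1]), array([104.2,  74.8]), 6.6) col [161. 157. 145.]
[413. 133.] n 253 ztop 0.1212 topmean [ 0.6628 -0.4579  0.1199] (array([ 663.5, -458.3]), array([21.1, 22. ]), 44.9) all (array([ 660.6, -454.7]), array([51.7, 45.9]), 45.6) col [151.  95.  65.]
[337. 194.] n 248 ztop 0.0616 topmean [ 0.4566 -0.1907  0.0583] (array([ 456.2, -191.7]), array([35.2, 54.2]), 11.1) all (array([ 456.8, -192.4]), array([43.8, 65.5]), 11.3) col [123. 122. 117.]
[372. 197.] n 297 ztop 0.0888 topmean [ 0.4415 -0.3125  0.0859] (array([ 442.5, -315. ]), array([47.6, 43.9]), 89.6) all (array([ 441.4, -310.6]), array([64.5, 56.8]), 24.8) col [173. 170. 164.]
[264. 204.] n 288 ztop 0.0892 topmean [0.4232 0.0576 0.0863] (array([424.1,  56. ]), array([46.6, 46.8]), 89.4) all (array([423.9,  57.7]), array([62.3, 61.7]), 0.4) col [193. 184. 139.]
[302. 204.] n 289 ztop 0.0889 topmean [ 0.4226 -0.0717  0.0859] (array([422.7, -71.4]), array([44.2, 46.3
[... 2266 characters left out ...]
5, 63.8]), 9.3) col [125. 118. 113.]
[ 95. 264.] n 671 ztop 0.1201 topmean [ 0.6652 -0.4571  0.1192] (array([ 665.8, -458.4]), array([23.6, 23.2]), 79.1) all (array([ 668.4, -452.7]), array([40. , 51.6]), 54.7) col [155. 108.  73.]
[453. 269.] n 1111 ztop 0.0861 topmean [0.6326 0.4398 0.0841] (array([629.5, 439.2]), array([73.4, 76.5]), 66.9) all (array([639.6, 429.3]), array([ 75.8, 105.3]), 38.1) col [166. 160. 148.]
blue all (array([620.3, 184.8]), array([105.6, 275.6]), 0.0) rim (array([619.5, 184.7]), array([ 95.3, 267.1]), 2.6) 0.0223469909382176
red all (array([ 591.6, -167. ]), array([279.9, 113.4]), 85.3) rim (array([ 600.8, -162.3]), array([269.4,  95.4]), 85.2) 0.02293421240643706
```

Request:
{"op": "jog_arm", "data": {"commands": "-1 .0403 .112 0 0 0 .01244;-1 .0403 .112 0 0 0 .01244;-1 .0403 .112 0 0 0 .01244;-1 .0403 .112 0 0 0 .01244;-1 .0403 .112 0 0 0 .01244", "force": 40}}

```text
clock: 0.6
position: [0.3027, -0.4066, 0.2265]
ee_rot: [-2.906, 1.193, 0.001]
force: [0.6, -0.1, 0.4]
width: 1.002
```

Request:
{"op": "jog_arm", "data": {"commands": "-1 .0403 .112 0 0 0 .01244;-1 .0403 .112 0 0 0 .01244;-1 .0403 .112 0 0 0 .01244;-1 .0403 .112 0 0 0 .01244;-1 .0403 .112 0 0 0 .01244"}}

```text
clock: 1.1
position: [0.363, -0.2387, 0.2266]
ee_rot: [3.083, -0.606, -0.0]
force: [1.1, 0.3, 0.2]
width: 1.005
```

Request:
{"op": "jog_arm", "data": {"commands": "-1 .0403 .112 0 0 0 .01244;-1 .0403 .112 0 0 0 .01244;-1 .0403 .112 0 0 0 .01244;-1 .0403 .112 0 0 0 .01244;-1 .0403 .112 0 0 0 .01244"}}

```text
clock: 1.6
position: [0.4235, -0.0709, 0.2267]
ee_rot: [3.141, 0.004, -0.0]
force: [1.0, 0.2, -0.2]
width: 1.003
```

Request:
{"op": "jog_arm", "data": {"commands": "-1 0 0 0 0 0 0;-1 0 0 0 0 0 0;-1 0 0 0 0 0 0;-1 0 0 0 0 0 0;-1 0 0 0 0 0 0"}}

```text
clock: 2.1
position: [0.4232, -0.0731, 0.2267]
ee_rot: [3.141, -0.004, -0.0]
force: [0.5, 0.0, -0.4]
width: 1.0
```

Run:
```python
from h import *
d=viewer.get_image("wrist"); cv2.imwrite("pics/w1.png",d["pixels"][:,:,::-1]); W=cloud(d)
m=(W[...,2]>0.05)&(W[...,2]<.1)&(W[...,0]>.36)
k,l,st,ce=cv2.connectedComponentsWithStats(m.astype(np.uint8))
for i in range(1,k):
    if st[i,4]>100: p=W[l==i]; q=p[p[:,2]>np.percentile(p[:,2],97)-.006]; print(ce[i].round(),q.mean(0).round(4),rect(q))
```

```text
[273.  32.] [0.4239 0.0586 0.084 ] (array([424. ,  57.5]), array([45.7, 49.7]), 89.6)
[273. 187.] [ 0.4231 -0.0693  0.0839] (array([423.3, -69.9]), array([48.5, 48.7]), 88.6)
[304. 283.] [ 0.4566 -0.181   0.0555] (array([ 456.6, -184.1]), array([35.8, 43.5]), 11.3)
```

View pics/w1.png

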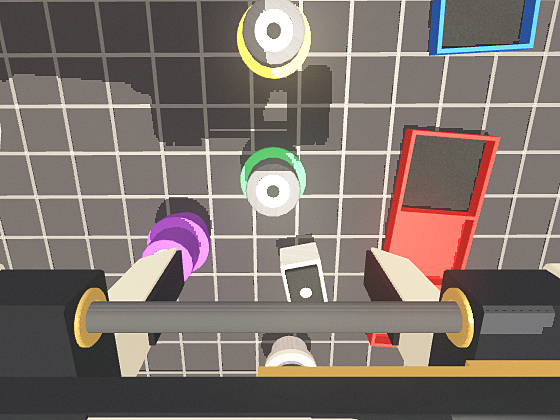

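The wrist view shows the green chuck at (273,187), yellow at (273,32), and the red black cell at (445,170). Positions agree, so I'll descend on the green one.

Request:
{"op": "jog_arm", "data": {"commands": "-1 0 .006 -.1333 0 0 0;-1 0 0 -.1333 0 0 0;-1 0 0 -.1333 0 0 0;-1 0 0 -.1 0 0 0;-1 0 0 -.05 0 0 0"}}

```text
clock: 2.65
position: [0.4219, -0.0707, 0.0594]
ee_rot: [-3.141, 0.002, 0.005]
force: [-0.4, -0.1, -0.2]
width: 1.0
```

Request:
{"op": "jog_arm", "data": {"commands": "-1 0 0 -.02 0 0 0;-1 0 0 -.018 0 0 0;-1 0 0 0 0 0 0;1 0 0 0 0 0 0;1 0 0 0 0 0 0"}}

```text
clock: 3.15
position: [0.424, -0.0705, 0.0511]
ee_rot: [3.141, -0.001, 0.002]
force: [0.3, -0.4, 0.1]
width: 0.873
```

Request:
{"op": "jog_arm", "data": {"commands": "1 0 0 0 0 0 0;1 0 0 0 0 0 0;1 0 0 0 0 0 0;1 0 0 0 0 0 0;1 0 0 0 0 0 0"}}

```text
clock: 3.65
position: [0.4233, -0.0705, 0.0504]
ee_rot: [3.141, -0.001, -0.0]
force: [-1.3, 0.9, 2.1]
width: 0.54
```

Request:
{"op": "jog_arm", "data": {"commands": "1 0 0 .04 0 0 0;1 0 0 .07 0 0 0;1 0 0 .1 0 0 0;1 0 0 .1 0 0 0;1 0 0 .03 0 0 0"}}

```text
clock: 4.15
position: [0.4244, -0.0704, 0.1543]
ee_rot: [3.141, -0.001, 0.005]
force: [0.3, -0.5, -5.9]
width: 0.535
```

Request:
{"op": "jog_arm", "data": {"commands": "1 .03 .026 0 0 0 0;1 .06 .05 0 0 0 0;1 .08 .066 0 0 0 0;1 .08 .066 0 0 0 0;1 .08 .066 0 0 0 0"}}

```text
clock: 4.65
position: [0.5228, 0.0132, 0.1499]
ee_rot: [-3.142, 0.001, 0.004]
force: [0.8, 0.8, -4.7]
width: 0.541
```

Request:
{"op": "jog_arm", "data": {"commands": "1 .08 .066 0 0 0 0;1 .08 .066 0 0 0 0;1 .08 .066 0 0 0 0;1 .065 .06 0 0 0 0;1 .033 .026 0 0 0 0"}}

```text
clock: 5.15
position: [0.6244, 0.1003, 0.1493]
ee_rot: [-3.14, -0.003, 0.004]
force: [-0.1, -0.0, -5.7]
width: 0.54
```

Request:
{"op": "jog_arm", "data": {"commands": "1 0 0 0 0 0 0;1 0 0 0 0 0 0;1 0 0 0 0 0 0;1 0 0 0 0 0 0;1 0 0 0 0 0 0"}}

```text
clock: 5.65
position: [0.6236, 0.0962, 0.1525]
ee_rot: [3.141, -0.002, 0.0]
force: [-0.1, 0.6, -5.3]
width: 0.538
```

```bash
cat > look.py <<'E'
import sys
from h import *
d=viewer.get_image("wrist"); cv2.imwrite(sys.argv[1],d["pixels"][:,:,::-1]); W=cloud(d); c=d["pixels"].astype(int); Z=W[...,2]
for nm,mm in(("blue",(c[...,2]>c[...,0]*2)&(c[...,2]>90)),("red",(c[...,0]>2*c[...,1])&(c[...,0]>2*c[...,2])&(c[...,0]>90))):
    m=mm&(Z<.03)&(Z>.014)&(W[...,0]>.5)
    if m.sum()>50: p=W[m]; print(nm,"rim",rect(p),"z",np.median(p[:,2]).round(4),"corners",cv2.boxPoints(cv2.minAreaRect((p[:,:2]*1000).astype(np.float32))).round().tolist())
m=(Z>.028)&(Z<.1)
k,l,st,ce=cv2.connectedComponentsWithStats(m.astype(np.uint8))
for i in range(1,k):
    if st[i,4]>150: p=W[l==i]; zt=np.percentile(p[:,2],97); q=p[p[:,2]>zt-.006]; print(ce[i].round(),zt.round(4),rect(q),"col",c[l==i].mean(0).round())
print(status.observe()["position"],status.observe()["joints"].round(2))
E
python3 look.py pics/w2.png
```

```text
blue rim (array([622.2, 156.7]), array([ 92.4, 186.7]), 2.7) z 0.0186 corners [[572.0, 248.0], [580.0, 61.0], [673.0, 66.0], [664.0, 252.0]]
red rim (array([609.6, -71.1]), array([42.4, 91.8]), 84.8) z 0.0183 corners [[562.0, -88.0], [653.0, -96.0], [657.0, -54.0], [566.0, -46.0]]
[21. 70.] 0.0565 (array([442. , 195.5]), array([45.7, 14.5]), 77.0) col [174. 170. 161.]
[ 37. 247.] 0.0846 (array([438.8,  60. ]), array([22.1, 48.7]), 2.7) col [187. 182. 142.]
[0.62372712 0.09636263 0.15262295] [ 0.07  0.56 -0.47  1.62  0.28  1.04 -0.48]
```

View pics/w2.png

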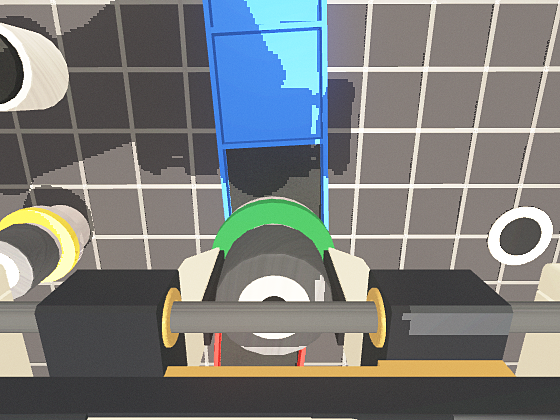

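The green chuck is held over the blue tray's black cell. Next I lower it gently.

Request:
{"op": "jog_arm", "data": {"commands": "1 .003 0 -.08 0 0 0;1 0 0 -.09 0 0 0;1 0 0 -.075 0 0 0;1 0 0 -.04 0 0 0;1 0 0 -.015 0 0 0"}}

```text
clock: 6.2
position: [0.6241, 0.0966, 0.0613]
ee_rot: [3.141, -0.001, -0.003]
force: [-0.8, 0.7, -6.0]
width: 0.542
```

Request:
{"op": "jog_arm", "data": {"commands": "1 0 0 -.004 0 0 0;1 0 0 -.004 0 0 0;1 0 0 -.004 0 0 0;1 0 0 -.004 0 0 0;1 0 0 -.002 0 0 0"}}

```text
clock: 6.7
position: [0.6249, 0.097, 0.0573]
ee_rot: [-3.142, 0.001, -0.001]
force: [-0.7, -0.5, -5.2]
width: 0.538
```

Request:
{"op": "jog_arm", "data": {"commands": "1 0 0 -.003 0 0 0;1 0 0 -.003 0 0 0;1 0 0 -.003 0 0 0;1 0 0 0 0 0 0;1 0 0 0 0 0 0"}}

```text
clock: 7.2
position: [0.6248, 0.097, 0.0546]
ee_rot: [3.142, -0.001, 0.0]
force: [-0.5, -0.6, -0.4]
width: 0.54
```

Request:
{"op": "jog_arm", "data": {"commands": "-1 0 0 0 0 0 0;-1 0 0 0 0 0 0;-1 0 0 0 0 0 0;-1 0 0 0 0 0 0;-1 0 0 0 0 0 0"}}

```text
clock: 7.7
position: [0.6249, 0.097, 0.0544]
ee_rot: [-3.142, 0.001, -0.0]
force: [-0.4, -0.3, 0.1]
width: 0.924
```

Request:
{"op": "jog_arm", "data": {"commands": "-1 0 0 .04 0 0 0;-1 0 0 .09 0 0 0;-1 0 0 .1 0 0 0;-1 0 0 .1 0 0 0;-1 0 0 .05 0 0 0"}}

```text
clock: 8.2
position: [0.626, 0.0976, 0.1719]
ee_rot: [-3.141, 0.001, -0.007]
force: [0.5, -0.7, 1.3]
width: 1.001
```

Request:
{"op": "jog_arm", "data": {"commands": "-1 -.05 -.09 0 0 0 .003;-1 -.06 -.1 0 0 0 .003;-1 -.06 -.1 0 0 0 .003;-1 -.06 -.1 0 0 0 .003;-1 -.06 -.1 0 0 0 .003"}}

```text
clock: 8.7
position: [0.5367, -0.0511, 0.1683]
ee_rot: [3.138, 0.148, -0.0]
force: [0.3, 0.3, 0.1]
width: 0.998
```

Request:
{"op": "jog_arm", "data": {"commands": "-1 -.06 -.1 0 0 0 .003;-1 -.06 -.1 0 0 0 .003;-1 -.06 -.1 0 0 0 .003;-1 -.06 -.1 0 0 0 .003;-1 -.03 -.073 0 0 0 .0016"}}

```text
clock: 9.2
position: [0.4547, -0.194, 0.1682]
ee_rot: [3.129, 0.279, -0.002]
force: [0.4, -0.4, 0.5]
width: 1.002
```

Request:
{"op": "jog_arm", "data": {"commands": "-1 0 0 0 0 0 0;-1 0 0 0 0 0 0;-1 0 0 0 0 0 0;-1 0 0 0 0 0 0;-1 0 0 0 0 0 0"}}

```text
clock: 9.7
position: [0.4571, -0.191, 0.1683]
ee_rot: [-3.129, -0.283, -0.0]
force: [0.8, -0.6, -0.0]
width: 1.003
```

```bash
python3 look.py pics/w3.png; python3 -c "
from h import *
d=viewer.get_image('scene');cv2.imwrite('pics/s2.png',d['pixels'][:,:,::-1])"
```

```text
red rim (array([ 602.5, -160.2]), array([268.1,  94. ]), 85.4) z 0.0183 corners [[545.0, -290.0], [639.0, -298.0], [660.0, -30.0], [566.0, -23.0]]
[106. 109.] 0.0853 (array([ 321.5, -142. ]), array([49.9, 48.8]), 11.3) col [203. 139. 212.]
[273. 197.] 0.0569 (array([ 457.7, -190.7]), array([35.8, 56. ]), 11.4) col [153. 151. 144.]
[236. 293.] 0.0439 (array([ 438.8, -288.9]), array([54.9, 15.3]), 10.9) col [241. 235. 223.]
[232. 349.] 0.0852 (array([ 445. , -318.5]), array([48.9, 40.8]), 11.8) col [215. 211. 207.]
[ 0.45703956 -0.19119088  0.16825602] [ 0.69  0.34 -0.51  1.93  0.2   0.93  0.27]
```

View pics/s2.png

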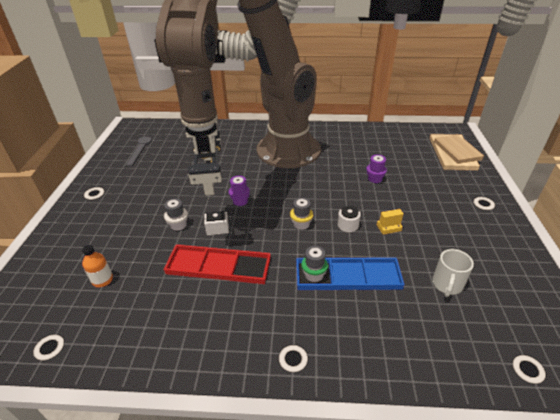

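Green stands upright in the blue tray's black cell (315,265). The rect pod is confirmed at (0.4577,-0.1907), 11° yaw.

Request:
{"op": "jog_arm", "data": {"commands": "-1 .002 0 -.1 0 0 .003;-1 0 0 -.13 0 0 0;-1 0 0 -.12 0 0 0;-1 0 0 -.08 0 0 0;-1 0 0 -.04 0 0 0", "force": 30}}

```text
clock: 10.3
position: [0.4563, -0.1913, 0.0253]
ee_rot: [-3.125, -0.311, 0.004]
force: [-0.1, -1.1, 0.1]
width: 0.999
```

Request:
{"op": "jog_arm", "data": {"commands": "-1 0 0 -.012 0 0 0;-1 0 0 -.006 0 0 0;-1 0 0 0 0 0 0;1 0 0 0 0 0 0;1 0 0 0 0 0 0"}}

```text
clock: 10.8
position: [0.4579, -0.1922, 0.0227]
ee_rot: [3.125, 0.31, 0.002]
force: [1.2, -0.2, -0.5]
width: 0.873
```

Request:
{"op": "jog_arm", "data": {"commands": "1 0 0 0 0 0 0;1 0 0 0 0 0 0;1 0 0 0 0 0 0;1 0 0 0 0 0 0;1 0 0 0 0 0 0"}}

```text
clock: 11.3
position: [0.4574, -0.1919, 0.0219]
ee_rot: [3.126, 0.31, 0.0]
force: [0.1, 0.6, 0.3]
width: 0.476
```

Request:
{"op": "jog_arm", "data": {"commands": "1 0 0 .04 0 0 0;1 0 0 .08 0 0 0;1 0 0 .11 0 0 0;1 0 0 .11 0 0 0;1 0 0 .06 0 0 0"}}

```text
clock: 11.8
position: [0.4582, -0.1918, 0.145]
ee_rot: [3.125, 0.311, 0.004]
force: [0.3, -0.6, -2.3]
width: 0.475
```

Request:
{"op": "jog_arm", "data": {"commands": "1 .02 .06 0 0 0 0;1 .034 .1 0 0 0 -.002;1 .041 .12 0 0 0 -.002;1 .041 .12 0 0 0 -.002;1 .041 .12 0 0 0 -.002"}}

```text
clock: 12.3
position: [0.5105, -0.0346, 0.1426]
ee_rot: [3.133, 0.23, 0.0]
force: [0.4, -0.7, -2.1]
width: 0.476
```

Request:
{"op": "jog_arm", "data": {"commands": "1 .041 .12 0 0 0 -.002;1 .041 .12 0 0 0 -.002;1 .041 .12 0 0 0 -.002;1 .041 .12 0 0 0 -.002;1 .041 .12 0 0 0 -.002"}}

```text
clock: 12.8
position: [0.5719, 0.1455, 0.1425]
ee_rot: [3.139, 0.133, -0.0]
force: [1.3, -0.6, -2.3]
width: 0.478
```

Request:
{"op": "jog_arm", "data": {"commands": "1 .041 .12 0 0 0 -.002;1 .041 .12 0 0 0 -.002;1 .034 .1 0 0 0 -.002;1 .021 .06 0 0 0 0;1 .01 .028 0 0 0 0"}}

```text
clock: 13.3
position: [0.6155, 0.2751, 0.1423]
ee_rot: [-3.139, -0.078, 0.001]
force: [-0.4, 0.6, -2.7]
width: 0.475
```

Request:
{"op": "jog_arm", "data": {"commands": "1 0 0 0 0 0 0;1 0 0 0 0 0 0;1 0 0 0 0 0 0;1 0 0 0 0 0 0;1 0 0 0 0 0 0"}}

```text
clock: 13.8
position: [0.6162, 0.2716, 0.142]
ee_rot: [3.14, 0.072, 0.0]
force: [0.0, -0.1, -2.9]
width: 0.479
```

```bash
python3 look.py pics/w4.png
```

```text
blue rim (array([619.8, 208.6]), array([ 91.9, 222.4]), 3.1) z 0.0185 corners [[568.0, 317.0], [580.0, 95.0], [672.0, 100.0], [660.0, 322.0]]
[307.  10.] 0.0852 (array([633.8, 404.9]), array([31.3,  3.5]), 2.9) col [250. 249. 239.]
[399.   7.] 0.0641 (array([692.6, 412.4]), array([10.6,  3.6]), 4.3) col [247. 246. 236.]
[ 24. 136.] 0.0607 (array([431.2, 320.1]), array([23.3, 59.2]), 17.6) col [246. 215.  82.]
[ 40. 270.] 0.0567 (array([428.7, 207.3]), array([39.6, 38.4]), 5.9) col [156. 153. 146.]
[273. 363.] 0.0474 (array([623., 126.]), array([43.7,  8.6]), 4.0) col [104. 188. 118.]
[0.61611826 0.27182581 0.14201297] [-0.2   0.64 -0.48  1.51  0.32  1.07 -0.7 ]
```

View pics/w4.png

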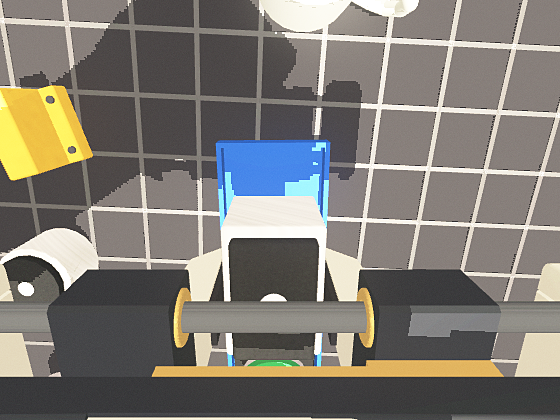

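Held rect pod is centred over the far blue cell, pad up.

Request:
{"op": "jog_arm", "data": {"commands": "1 0 .005 -.09 0 0 0;1 0 0 -.11 0 0 0;1 0 0 -.09 0 0 0;1 0 0 -.055 0 0 0;1 0 0 -.025 0 0 0"}}

```text
clock: 14.35
position: [0.6154, 0.2734, 0.0292]
ee_rot: [3.14, 0.074, -0.003]
force: [0.5, 0.2, -2.4]
width: 0.479
```

Request:
{"op": "jog_arm", "data": {"commands": "1 0 0 -.004 0 0 0;1 0 0 -.004 0 0 0;1 0 0 -.003 0 0 0;1 0 0 -.003 0 0 0;1 0 0 0 0 0 0"}}

```text
clock: 14.85
position: [0.6163, 0.2741, 0.0272]
ee_rot: [-3.14, -0.074, -0.001]
force: [-0.0, -0.4, -2.6]
width: 0.474
```

Request:
{"op": "jog_arm", "data": {"commands": "1 0 0 -.003 0 0 0;1 0 0 -.002 0 0 0;1 0 0 -.001 0 0 0;1 0 0 0 0 0 0;1 0 0 0 0 0 0"}}

```text
clock: 15.35
position: [0.6163, 0.2741, 0.026]
ee_rot: [-3.141, -0.074, -0.001]
force: [-2.2, -1.5, 7.3]
width: 0.481
```

Request:
{"op": "jog_arm", "data": {"commands": "-1 0 0 0 0 0 0;-1 0 0 0 0 0 0;-1 0 0 0 0 0 0;-1 0 0 0 0 0 0;-1 0 0 0 0 0 0"}}

```text
clock: 15.85
position: [0.616, 0.274, 0.0248]
ee_rot: [3.141, 0.074, -0.0]
force: [0.1, -0.3, -0.0]
width: 0.861
```

Request:
{"op": "jog_arm", "data": {"commands": "-1 0 0 .04 0 0 0;-1 0 0 .09 0 0 0;-1 0 0 .12 0 0 0;-1 0 0 .12 0 0 0;-1 0 0 .05 0 0 0"}}

```text
clock: 16.35
position: [0.6175, 0.2753, 0.1558]
ee_rot: [-3.138, -0.074, -0.008]
force: [0.4, 0.2, -0.1]
width: 1.004
```

Request:
{"op": "jog_arm", "data": {"commands": "-1 -.062 .015 0 0 0 .0041;-1 -.062 .015 0 0 0 .0041;-1 -.062 .015 0 0 0 .0041;-1 -.062 .015 0 0 0 .0041;-1 -.062 .015 0 0 0 .0041"}}

```text
clock: 16.85
position: [0.5221, 0.2965, 0.1511]
ee_rot: [3.129, 0.278, 0.0]
force: [0.7, -0.2, 0.5]
width: 1.0
```

Request:
{"op": "jog_arm", "data": {"commands": "-1 -.062 .015 0 0 0 .0041;-1 -.062 .015 0 0 0 .0041;-1 -.062 .015 0 0 0 .0041;-1 -.062 .015 0 0 0 .0041;-1 -.062 .015 0 0 0 .0041"}}

```text
clock: 17.35
position: [0.4291, 0.3191, 0.1511]
ee_rot: [3.105, 0.479, 0.0]
force: [0.1, 0.0, 0.4]
width: 1.0
```

Request:
{"op": "jog_arm", "data": {"commands": "-1 0 0 0 0 0 0;-1 0 0 0 0 0 0;-1 0 0 0 0 0 0;-1 0 0 0 0 0 0;-1 0 0 0 0 0 0"}}

```text
clock: 17.85
position: [0.4306, 0.3187, 0.1508]
ee_rot: [3.105, 0.475, -0.0]
force: [-0.2, 0.8, 0.2]
width: 1.0
```

```bash
python3 look.py pics/w5.png; python3 -c "
from h import *
d=viewer.get_image('scene');cv2.imwrite('pics/s3.png',d['pixels'][150:350,130:530,::-1].repeat(2,0).repeat(2,1))"
```

```text
blue rim (array([617.4, 247.8]), array([ 93.1, 144.6]), 2.8) z 0.0183 corners [[567.0, 318.0], [574.0, 173.0], [667.0, 178.0], [660.0, 322.0]]
[540. 135.] 0.0724 (array([602. , 423.2]), array([ 7.7, 43.1]), 30.7) col [234. 230. 211.]
[273. 203.] 0.0609 (array([430.5, 321. ]), array([21.6, 59.5]), 16.7) col [255. 249. 155.]
[442. 276.] 0.0389 (array([594.2, 296.9]), array([19.8,  4.8]), 79.7) col [230. 223. 209.]
[226. 294.] 0.0481 (array([414.5, 226. ]), array([39.5,  8. ]), 17.4) col [244. 239. 229.]
[224. 342.] 0.0568 (array([426.7, 187.7]), array([50.3, 26.2]), 16.9) col [124. 121. 114.]
[0.43043225 0.31877117 0.15077095] [-0.28  0.44 -0.61  1.85  0.31  0.95 -0.73]
```

View pics/s3.png

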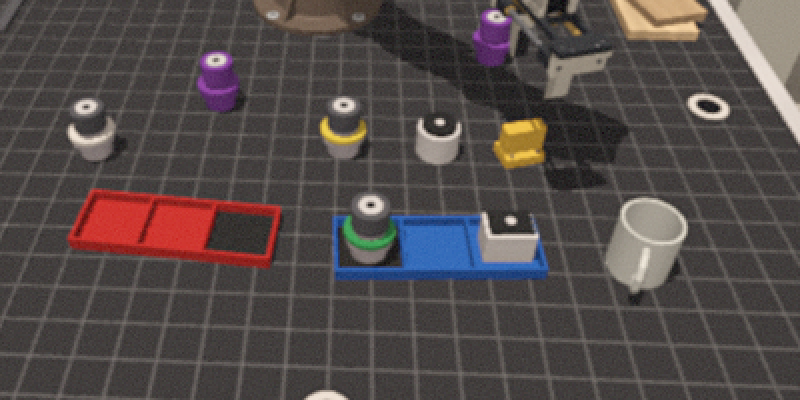

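Rect pod sits in the far blue cell (510,235), level; now down on the stop block fin.

Request:
{"op": "jog_arm", "data": {"commands": "-1 0 .003 -.1 0 0 0;-1 0 0 -.12 0 0 0;-1 0 0 -.1 0 0 0;-1 0 0 -.06 0 0 0;-1 0 0 -.03 0 0 0"}}

```text
clock: 18.45
position: [0.4294, 0.3192, 0.0261]
ee_rot: [3.104, 0.477, -0.003]
force: [-0.3, -0.6, 0.8]
width: 1.003
```

Request:
{"op": "jog_arm", "data": {"commands": "-1 0 0 -.006 0 0 0;1 0 0 0 0 0 0;1 0 0 0 0 0 0;1 0 0 0 0 0 0;1 0 0 0 0 0 0"}}

```text
clock: 18.95
position: [0.4304, 0.3201, 0.0268]
ee_rot: [-3.105, -0.476, -0.002]
force: [0.3, -0.4, -0.5]
width: 0.699
```

Request:
{"op": "jog_arm", "data": {"commands": "1 0 0 0 0 0 0;1 0 0 0 0 0 0;1 0 0 0 0 0 0;1 0 0 0 0 0 0;1 0 0 0 0 0 0"}}

```text
clock: 19.45
position: [0.43, 0.3199, 0.026]
ee_rot: [3.105, 0.477, -0.0]
force: [-0.6, -1.5, 0.3]
width: 0.265
```

Request:
{"op": "jog_arm", "data": {"commands": "1 0 0 0 0 0 0;1 0 0 0 0 0 0;1 0 0 0 0 0 0;1 0 0 0 0 0 0;1 0 0 0 0 0 0"}}

```text
clock: 19.95
position: [0.43, 0.3199, 0.026]
ee_rot: [3.105, 0.477, -0.0]
force: [-0.5, -0.4, -0.8]
width: 0.235
```

Request:
{"op": "jog_arm", "data": {"commands": "1 0 0 .04 0 0 0;1 0 0 .08 0 0 0;1 0 0 .11 0 0 0;1 0 0 .11 0 0 0;1 0 0 .06 0 0 0"}}

```text
clock: 20.45
position: [0.4304, 0.3206, 0.1493]
ee_rot: [-3.104, -0.477, -0.004]
force: [0.6, 0.6, -3.1]
width: 0.235
```

Request:
{"op": "jog_arm", "data": {"commands": "1 .032 -.022 0 0 0 -.0041;1 .051 -.036 0 0 0 -.0041;1 .07 -.049 0 0 0 -.0041;1 .073 -.052 0 0 0 -.0041;1 .076 -.054 0 0 0 -.0041"}}

```text
clock: 20.95
position: [0.5219, 0.2529, 0.144]
ee_rot: [3.128, 0.27, -0.004]
force: [0.4, 0.9, -3.4]
width: 0.237
```

Request:
{"op": "jog_arm", "data": {"commands": "1 .076 -.054 0 0 0 -.0041;1 .073 -.052 0 0 0 -.0041;1 .07 -.049 0 0 0 -.0041;1 .064 -.045 0 0 0 -.0041;1 .05 -.036 0 0 0 -.0041"}}

```text
clock: 21.45
position: [0.6219, 0.1812, 0.1437]
ee_rot: [3.138, 0.066, -0.004]
force: [-0.4, 0.5, -3.8]
width: 0.239
```

Request:
{"op": "jog_arm", "data": {"commands": "1 0 0 0 0 0 0;1 0 0 0 0 0 0;1 0 0 0 0 0 0;1 0 0 0 0 0 0;1 0 0 0 0 0 0"}}

```text
clock: 21.95
position: [0.6201, 0.1858, 0.1462]
ee_rot: [-3.141, -0.076, 0.0]
force: [-0.6, -0.2, -3.8]
width: 0.24
```

```bash
python3 look.py pics/w6.png
```

```text
blue rim (array([618.7, 226. ]), array([ 92.4, 186.8]), 3.0) z 0.0185 corners [[568.0, 317.0], [577.0, 130.0], [670.0, 135.0], [660.0, 322.0]]
[274.  85.] 0.0611 (array([616.7, 275. ]), array([36., 56.]), 2.6) col [123. 124. 128.]
[ 30. 176.] 0.0568 (array([433.8, 197.8]), array([51.4, 30.6]), 79.5) col [142. 139. 132.]
[ 50. 297.] 0.0425 (array([422.8,  90.3]), array([31.9,  4.7]), 3.2) col [228. 209. 130.]
[ 51. 349.] 0.0842 (array([442.1,  65.8]), array([14. , 36.5]), 8.6) col [147. 144. 125.]
[0.62022625 0.1856285  0.14623591] [-0.06  0.59 -0.49  1.58  0.31  1.05 -0.58]
```

View pics/w6.png

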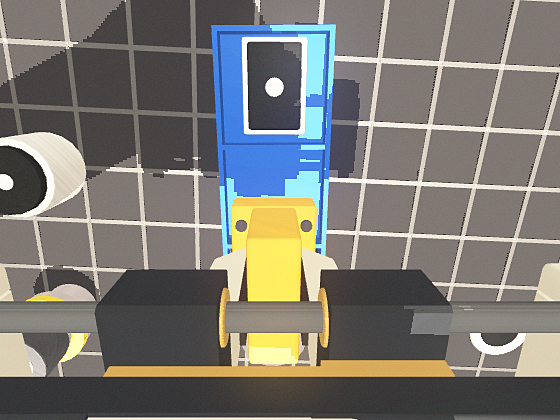

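Rect pod centred in its cell (273,85); the stop block is over the middle cell, aligned.

Request:
{"op": "jog_arm", "data": {"commands": "1 0 0 -.09 0 0 0;1 0 0 -.11 0 0 0;1 0 0 -.095 0 0 0;1 0 0 -.055 0 0 0;1 0 0 -.025 0 0 0"}}

```text
clock: 22.5
position: [0.6197, 0.185, 0.0321]
ee_rot: [3.14, 0.075, -0.003]
force: [0.1, -0.1, -2.7]
width: 0.238
```

Request:
{"op": "jog_arm", "data": {"commands": "1 0 0 -.003 0 0 0;1 0 0 -.003 0 0 0;1 0 0 -.003 0 0 0;1 0 0 0 0 0 0;1 0 0 0 0 0 0"}}

```text
clock: 23.0
position: [0.6209, 0.1853, 0.0316]
ee_rot: [-3.14, -0.074, -0.002]
force: [-0.7, -0.7, -3.6]
width: 0.239
```

Request:
{"op": "jog_arm", "data": {"commands": "1 0 0 -.002 0 0 0;1 0 0 -.002 0 0 0;1 0 0 -.001 0 0 0;1 0 0 0 0 0 0;1 0 0 0 0 0 0"}}

```text
clock: 23.5
position: [0.6207, 0.1852, 0.03]
ee_rot: [3.141, 0.074, 0.001]
force: [-1.7, -1.6, 5.9]
width: 0.235
```

Request:
{"op": "jog_arm", "data": {"commands": "-1 0 0 0 0 0 0;-1 0 0 0 0 0 0;-1 0 0 0 0 0 0;-1 0 0 0 0 0 0;-1 0 0 0 0 0 0"}}

```text
clock: 24.0
position: [0.6206, 0.1852, 0.0293]
ee_rot: [-3.141, -0.074, -0.0]
force: [-0.6, -0.0, -0.5]
width: 0.623
```

Request:
{"op": "jog_arm", "data": {"commands": "-1 0 0 .04 0 0 0;-1 0 0 .09 0 0 0;-1 0 0 .12 0 0 0;-1 0 0 .12 0 0 0;-1 0 0 .07 0 0 0"}}

```text
clock: 24.5
position: [0.6215, 0.186, 0.1656]
ee_rot: [-3.139, -0.074, -0.006]
force: [0.3, 0.2, -0.5]
width: 0.994
```

Request:
{"op": "jog_arm", "data": {"commands": "-1 -.0656 -.0424 0 0 0 0;-1 -.0656 -.0424 0 0 0 0;-1 -.0656 -.0424 0 0 0 0;-1 -.0656 -.0424 0 0 0 0;-1 -.0656 -.0424 0 0 0 0"}}

```text
clock: 25.0
position: [0.5214, 0.1213, 0.1623]
ee_rot: [-3.141, -0.074, -0.002]
force: [-0.6, -1.3, -0.4]
width: 1.0
```

Request:
{"op": "jog_arm", "data": {"commands": "-1 -.0656 -.0424 0 0 0 0;-1 -.0656 -.0424 0 0 0 0;-1 -.0656 -.0424 0 0 0 0;-1 -.0656 -.0424 0 0 0 0;-1 -.0656 -.0424 0 0 0 0"}}

```text
clock: 25.5
position: [0.4231, 0.0577, 0.1622]
ee_rot: [3.141, 0.074, 0.002]
force: [0.3, -0.3, 0.3]
width: 1.0
```

Request:
{"op": "jog_arm", "data": {"commands": "-1 0 0 0 0 0 0;-1 0 0 0 0 0 0;-1 0 0 0 0 0 0;-1 0 0 0 0 0 0;-1 0 0 0 0 0 0"}}

```text
clock: 26.0
position: [0.4242, 0.0585, 0.1614]
ee_rot: [-3.14, -0.075, -0.0]
force: [0.4, 0.2, -0.9]
width: 1.002
```

```bash
python3 look.py pics/w7.png; python3 -c "
from h import *
d=viewer.get_image('scene');cv2.imwrite('pics/s4.png',d['pixels'][150:350,130:530,::-1].repeat(2,0).repeat(2,1))"
```

```text
blue rim (array([621.2, 137. ]), array([ 90.5, 171.2]), 3.5) z 0.0184 corners [[571.0, 220.0], [581.0, 49.0], [672.0, 54.0], [661.0, 225.0]]
red rim (array([573.8, -75.2]), array([107.4,  11.8]), 74.4) z 0.0175 corners [[554.0, -125.0], [565.0, -128.0], [594.0, -25.0], [583.0, -22.0]]
[280.  25.] 0.0572 (array([423.3, 188.7]), array([50.8, 29.5]), 2.8) col [162. 159. 152.]
[541.  49.] 0.064 (array([610.2, 179.4]), array([ 9.5, 50.4]), 13.2) col [238. 196.  78.]
[522. 168.] 0.0887 (array([609.7,  93.7]), array([20.6, 47.8]), 14.0) col [135. 171. 139.]
[272. 203.] 0.0852 (array([424. ,  59.5]), array([49. , 49.2]), 15.2) col [215. 211. 179.]
[165. 366.] 0.0475 (array([ 323.6, -117.5]), array([52.2, 19.7]), 2.5) col [163.  82. 183.]
[0.42406291 0.05837884 0.16130641] [ 0.22  0.25 -0.56  2.08  0.17  0.86 -0.4 ]
```

View pics/s4.png

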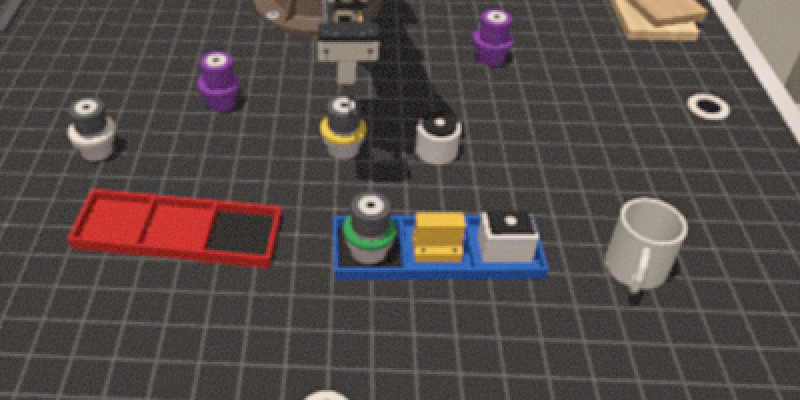

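Blue tray is complete (green chuck, stop block, rect pod). Now the yellow chuck.

Request:
{"op": "jog_arm", "data": {"commands": "-1 0 0 -.08 0 0 0;-1 0 0 -.11 0 0 0;-1 0 0 -.1 0 0 0;-1 0 0 -.05 0 0 0;-1 0 0 -.02 0 0 0", "force": 40}}

```text
clock: 26.6
position: [0.4228, 0.058, 0.0518]
ee_rot: [3.141, 0.075, -0.004]
force: [-0.0, -0.2, -0.3]
width: 0.999
```

Request:
{"op": "jog_arm", "data": {"commands": "-1 0 0 -.01 0 0 0;-1 0 0 0 0 0 0;1 0 0 0 0 0 0;1 0 0 0 0 0 0;1 0 0 0 0 0 0"}}

```text
clock: 27.1
position: [0.4242, 0.0579, 0.0509]
ee_rot: [-3.141, -0.074, -0.002]
force: [0.1, -0.4, -0.8]
width: 0.785
```

Request:
{"op": "jog_arm", "data": {"commands": "1 0 0 0 0 0 0;1 0 0 0 0 0 0;1 0 0 0 0 0 0;1 0 0 0 0 0 0;1 0 0 0 0 0 0"}}

```text
clock: 27.6
position: [0.4237, 0.058, 0.0504]
ee_rot: [3.141, 0.074, 0.0]
force: [-1.6, -0.1, 3.1]
width: 0.537
```

Request:
{"op": "jog_arm", "data": {"commands": "1 0 0 .04 0 0 0;1 0 0 .07 0 0 0;1 0 0 .1 0 0 0;1 0 0 .1 0 0 0;1 0 0 .03 0 0 0"}}

```text
clock: 28.1
position: [0.4247, 0.0584, 0.1551]
ee_rot: [-3.14, -0.074, -0.006]
force: [0.9, 0.9, -5.7]
width: 0.537
```

Request:
{"op": "jog_arm", "data": {"commands": "1 .031 -.022 0 0 0 0;1 .05 -.036 0 0 0 0;1 .068 -.048 0 0 0 0;1 .071 -.051 0 0 0 0;1 .074 -.053 0 0 0 0"}}

```text
clock: 28.6
position: [0.5127, -0.0072, 0.1502]
ee_rot: [3.14, 0.073, -0.005]
force: [-0.3, 0.2, -5.8]
width: 0.542
```

Request:
{"op": "jog_arm", "data": {"commands": "1 .074 -.053 0 0 0 0;1 .071 -.051 0 0 0 0;1 .068 -.048 0 0 0 0;1 .062 -.044 0 0 0 0;1 .049 -.034 0 0 0 0"}}

```text
clock: 29.1
position: [0.6099, -0.0772, 0.1492]
ee_rot: [3.14, 0.071, -0.005]
force: [0.3, 0.4, -5.5]
width: 0.539
```

Request:
{"op": "jog_arm", "data": {"commands": "1 0 0 0 0 0 0;1 0 0 0 0 0 0;1 0 0 0 0 0 0;1 0 0 0 0 0 0;1 0 0 0 0 0 0"}}

```text
clock: 29.6
position: [0.6088, -0.0737, 0.1523]
ee_rot: [3.141, 0.075, -0.0]
force: [-0.8, 0.2, -5.5]
width: 0.535
```

```bash
python3 look.py pics/w8.png
```

```text
blue rim (array([626.8,  65.1]), array([91.6, 27.3]), 3.2) z 0.0184 corners [[580.0, 76.0], [582.0, 49.0], [673.0, 54.0], [672.0, 81.0]]
red rim (array([ 603.7, -144.2]), array([235.3,  92.4]), 85.4) z 0.0185 corners [[548.0, -258.0], [640.0, -265.0], [659.0, -31.0], [567.0, -23.0]]
[307.   6.] 0.0482 (array([625.2,  68. ]), array([43.4,  8.6]), 1.5) col [164. 243. 197.]
[ 0.60891748 -0.07378166  0.1524582 ] [ 0.35  0.53 -0.46  1.66  0.27  1.01 -0.15]
```

View pics/w8.png

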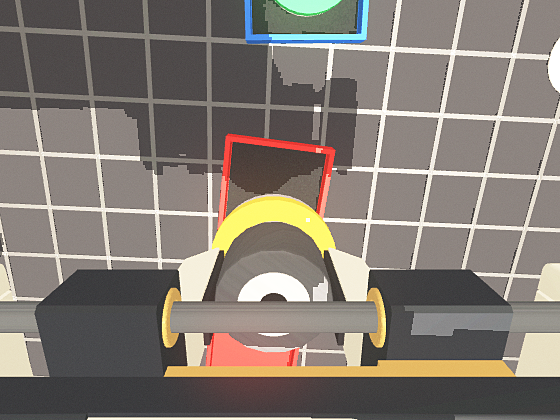

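Yellow chuck is centred over the red tray's black cell.

Request:
{"op": "jog_arm", "data": {"commands": "1 0 .003 -.08 0 0 0;1 0 0 -.09 0 0 0;1 0 0 -.075 0 0 0;1 0 0 -.04 0 0 0;1 0 0 -.015 0 0 0"}}

```text
clock: 30.15
position: [0.6085, -0.0731, 0.0614]
ee_rot: [-3.141, -0.074, 0.002]
force: [-1.0, -0.3, -5.5]
width: 0.54
```

Request:
{"op": "jog_arm", "data": {"commands": "1 0 0 -.004 0 0 0;1 0 0 -.004 0 0 0;1 0 0 -.004 0 0 0;1 0 0 -.004 0 0 0;1 0 0 -.002 0 0 0"}}

```text
clock: 30.65
position: [0.6093, -0.0732, 0.0573]
ee_rot: [3.141, 0.074, 0.001]
force: [0.3, 0.2, -4.8]
width: 0.537
```

Request:
{"op": "jog_arm", "data": {"commands": "1 0 0 -.003 0 0 0;1 0 0 -.003 0 0 0;1 0 0 -.002 0 0 0;1 0 0 0 0 0 0;1 0 0 0 0 0 0"}}

```text
clock: 31.15
position: [0.6091, -0.0731, 0.0546]
ee_rot: [3.141, 0.074, 0.0]
force: [0.4, 1.5, -5.7]
width: 0.537
```

Request:
{"op": "jog_arm", "data": {"commands": "1 0 0 -.002 0 0 0;1 0 0 -.001 0 0 0;1 0 0 0 0 0 0;1 0 0 0 0 0 0;1 0 0 0 0 0 0"}}

```text
clock: 31.65
position: [0.6092, -0.0731, 0.0545]
ee_rot: [3.14, 0.074, 0.0]
force: [-4.6, -0.2, 5.7]
width: 0.544
```

Request:
{"op": "jog_arm", "data": {"commands": "-1 0 0 0 0 0 0;-1 0 0 0 0 0 0;-1 0 0 0 0 0 0;-1 0 0 0 0 0 0;-1 0 0 0 0 0 0"}}

```text
clock: 32.15
position: [0.6093, -0.0731, 0.0537]
ee_rot: [-3.141, -0.074, -0.0]
force: [-0.6, 0.2, 0.1]
width: 0.922
```

Request:
{"op": "jog_arm", "data": {"commands": "-1 0 0 .04 0 0 0;-1 0 0 .09 0 0 0;-1 0 0 .1 0 0 0;-1 0 0 .1 0 0 0;-1 0 0 .04 0 0 0"}}

```text
clock: 32.65
position: [0.6107, -0.0728, 0.1686]
ee_rot: [3.14, 0.074, 0.008]
force: [0.3, -0.1, -0.6]
width: 0.999
```

Request:
{"op": "jog_arm", "data": {"commands": "-1 -.0626 .0904 0 0 0 0;-1 -.0626 .0904 0 0 0 0;-1 -.0626 .0904 0 0 0 0;-1 -.0626 .0904 0 0 0 0;-1 -.0626 .0904 0 0 0 0"}}

```text
clock: 33.15
position: [0.5142, 0.0634, 0.1647]
ee_rot: [3.141, 0.074, -0.0]
force: [0.6, -0.1, 0.6]
width: 1.0
```

Request:
{"op": "jog_arm", "data": {"commands": "-1 -.0626 .0904 0 0 0 0;-1 -.0626 .0904 0 0 0 0;-1 -.0626 .0904 0 0 0 0;-1 -.0626 .0904 0 0 0 0;-1 -.0626 .0904 0 0 0 0"}}

```text
clock: 33.65
position: [0.4203, 0.1989, 0.1648]
ee_rot: [3.141, 0.074, 0.0]
force: [0.1, 0.3, 0.1]
width: 0.998
```

Request:
{"op": "jog_arm", "data": {"commands": "-1 0 0 0 0 0 0;-1 0 0 0 0 0 0;-1 0 0 0 0 0 0;-1 0 0 0 0 0 0;-1 0 0 0 0 0 0"}}

```text
clock: 34.15
position: [0.4218, 0.1972, 0.1646]
ee_rot: [3.141, 0.071, -0.0]
force: [0.9, -0.9, 0.2]
width: 0.998
```

```bash
python3 look.py pics/w9.png; python3 -c "
from h import *
d=viewer.get_image('scene');cv2.imwrite('pics/s5.png',d['pixels'][150:350,130:530,::-1].repeat(2,0).repeat(2,1))"
```

```text
blue rim (array([619.3, 217.8]), array([ 94. , 203.9]), 3.1) z 0.0181 corners [[567.0, 317.0], [578.0, 113.0], [672.0, 118.0], [661.0, 322.0]]
[ 3. 51.] 0.0384 (array([210.2, 302.7]), array([27. ,  5.2]), 79.5) col [133.  66. 152.]
[524. 115.] 0.0609 (array([616. , 274.9]), array([37.1, 55.4]), 3.2) col [162. 159. 151.]
[274. 195.] 0.0569 (array([422.8, 200.1]), array([50.9, 51.4]), 36.3) col [160. 156. 150.]
[508. 224.] 0.0647 (array([620.5, 186.4]), array([23.6, 59.8]), 2.1) col [247. 224. 126.]
[0.42173243 0.19740459 0.16457188] [-0.07  0.31 -0.6   1.99  0.22  0.9  -0.73]
```

View pics/s5.png

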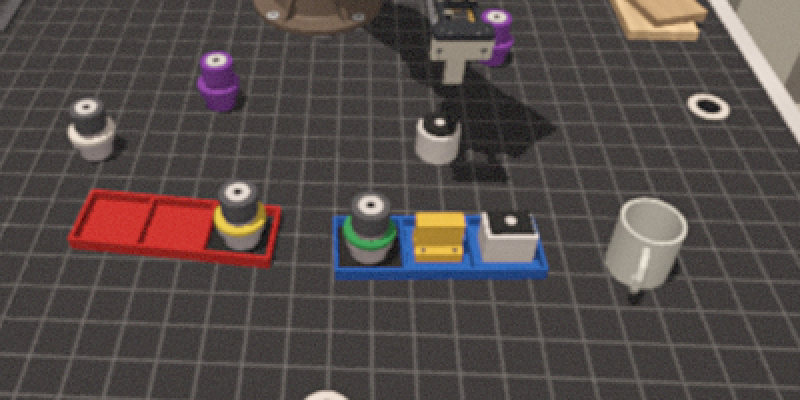

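Yellow chuck is upright on red's black cell (240,215). Now the round pod at (0.422,0.199).

Request:
{"op": "jog_arm", "data": {"commands": "-1 .002 .006 -.1 0 0 0;-1 0 0 -.13 0 0 0;-1 0 0 -.12 0 0 0;-1 0 0 -.08 0 0 0;-1 0 0 -.035 0 0 0", "force": 30}}

```text
clock: 34.75
position: [0.4209, 0.199, 0.0232]
ee_rot: [3.139, 0.074, -0.005]
force: [-0.1, -0.4, 0.1]
width: 1.001
```

Request:
{"op": "jog_arm", "data": {"commands": "-1 0 0 -.007 0 0 0;-1 0 0 -.003 0 0 0;1 0 0 0 0 0 0;1 0 0 0 0 0 0;1 0 0 0 0 0 0"}}

```text
clock: 35.25
position: [0.4225, 0.2, 0.0229]
ee_rot: [-3.14, -0.074, -0.002]
force: [-0.2, 0.1, 0.2]
width: 0.786
```

Request:
{"op": "jog_arm", "data": {"commands": "1 0 0 0 0 0 0;1 0 0 0 0 0 0;1 0 0 0 0 0 0;1 0 0 0 0 0 0;1 0 0 0 0 0 0"}}

```text
clock: 35.75
position: [0.4222, 0.1999, 0.0225]
ee_rot: [-3.141, -0.074, -0.001]
force: [-0.3, -1.0, 6.7]
width: 0.675
```

Request:
{"op": "jog_arm", "data": {"commands": "1 0 0 .04 0 0 0;1 0 0 .09 0 0 0;1 0 0 .12 0 0 0;1 0 0 .12 0 0 0;1 0 0 .06 0 0 0"}}

```text
clock: 36.25
position: [0.4223, 0.2006, 0.1544]
ee_rot: [-3.139, -0.075, -0.004]
force: [1.2, -0.1, -3.2]
width: 0.672
```

Request:
{"op": "jog_arm", "data": {"commands": "1 .02 -.04 0 0 0 0;1 .035 -.07 0 0 0 0;1 .045 -.09 0 0 0 0;1 .045 -.09 0 0 0 0;1 .045 -.09 0 0 0 0"}}

```text
clock: 36.75
position: [0.4788, 0.0848, 0.1516]
ee_rot: [-3.141, -0.075, 0.001]
force: [0.1, 0.4, -2.9]
width: 0.669
```

Request:
{"op": "jog_arm", "data": {"commands": "1 .045 -.09 0 0 0 0;1 .045 -.09 0 0 0 0;1 .045 -.09 0 0 0 0;1 .045 -.09 0 0 0 0;1 .045 -.09 0 0 0 0"}}

```text
clock: 37.25
position: [0.5462, -0.0501, 0.1515]
ee_rot: [-3.14, -0.075, 0.001]
force: [0.1, 0.1, -2.8]
width: 0.669
```

Request:
{"op": "jog_arm", "data": {"commands": "1 .045 -.09 0 0 0 0;1 .045 -.09 0 0 0 0;1 .045 -.09 0 0 0 0;1 .035 -.07 0 0 0 0;1 .015 -.032 0 0 0 0"}}

```text
clock: 37.75
position: [0.6019, -0.1633, 0.1511]
ee_rot: [3.141, 0.07, -0.001]
force: [-0.0, 0.7, -3.8]
width: 0.669
```

Request:
{"op": "jog_arm", "data": {"commands": "1 0 0 0 0 0 0;1 0 0 0 0 0 0;1 0 0 0 0 0 0;1 0 0 0 0 0 0;1 0 0 0 0 0 0"}}

```text
clock: 38.25
position: [0.6018, -0.1598, 0.1514]
ee_rot: [-3.141, -0.076, -0.0]
force: [0.0, -0.6, -3.4]
width: 0.671
```

```bash
python3 look.py pics/w10.png
```

```text
red rim (array([ 605.6, -119.2]), array([185.3,  92.3]), 85.3) z 0.0186 corners [[552.0, -208.0], [644.0, -215.0], [659.0, -31.0], [567.0, -23.0]]
[289.  88.] 0.0894 (array([609.4, -71.9]), array([49.4, 48.9]), 66.4) col [215. 209. 179.]
[ 0.60186521 -0.16006808  0.15134198] [ 0.48  0.54 -0.46  1.64  0.27  1.02 -0.01]
```

View pics/w10.png

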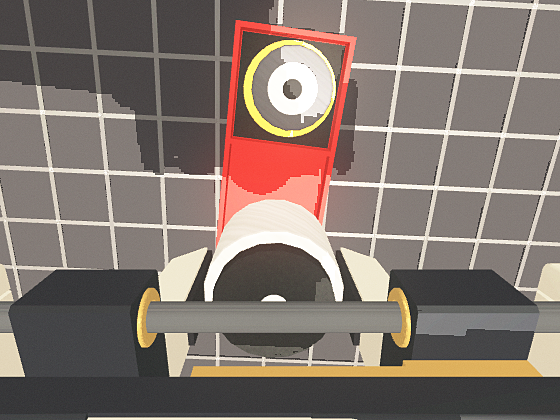

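Yellow chuck is centred in its cell (290,88). The round pod hangs over the red middle cell, pad up.

Request:
{"op": "jog_arm", "data": {"commands": "1 0 -.003 -.09 0 0 0;1 0 0 -.12 0 0 0;1 0 0 -.105 0 0 0;1 0 0 -.06 0 0 0;1 0 0 -.028 0 0 0"}}

```text
clock: 38.8
position: [0.6007, -0.1613, 0.0283]
ee_rot: [-3.14, -0.075, 0.005]
force: [-0.3, -0.7, -3.3]
width: 0.668
```

Request:
{"op": "jog_arm", "data": {"commands": "1 0 0 -.003 0 0 0;1 0 0 -.003 0 0 0;1 0 0 -.003 0 0 0;1 0 0 0 0 0 0;1 0 0 0 0 0 0"}}

```text
clock: 39.3
position: [0.6023, -0.1618, 0.0283]
ee_rot: [3.14, 0.074, 0.002]
force: [-0.8, -0.6, -3.5]
width: 0.669
```

Request:
{"op": "jog_arm", "data": {"commands": "1 0 0 -.003 0 0 0;1 0 0 -.001 0 0 0;1 0 0 -.001 0 0 0;1 0 0 0 0 0 0;1 0 0 0 0 0 0"}}

```text
clock: 39.8
position: [0.602, -0.1617, 0.0266]
ee_rot: [3.14, 0.074, 0.001]
force: [-3.6, -0.2, 4.9]
width: 0.67
```

Landed. Release, retreat upward and back.

Request:
{"op": "jog_arm", "data": {"commands": "-1 0 0 0 0 0 0;-1 0 0 0 0 0 0;-1 0 0 0 0 0 0;-1 0 0 0 0 0 0;-1 0 0 0 0 0 0"}}

```text
clock: 40.3
position: [0.602, -0.1616, 0.026]
ee_rot: [-3.141, -0.074, -0.0]
force: [0.4, 0.1, 0.2]
width: 0.993
```

Request:
{"op": "jog_arm", "data": {"commands": "-1 0 0 .04 0 0 0;-1 0 0 .1 0 0 0;-1 0 0 .14 0 0 0;-1 0 0 .14 0 0 0;-1 0 0 .12 0 0 0"}}

```text
clock: 40.8
position: [0.6023, -0.1614, 0.1914]
ee_rot: [3.141, 0.075, 0.003]
force: [-0.1, -0.5, -0.4]
width: 1.002
```

Request:
{"op": "jog_arm", "data": {"commands": "-1 -.1 0 .05 0 0 0;-1 -.1 0 .05 0 0 0;-1 -.1 0 0 0 0 0;-1 -.1 0 0 0 0 0;-1 -.1 0 0 0 0 0"}}

```text
clock: 41.3
position: [0.4508, -0.1614, 0.219]
ee_rot: [3.14, 0.074, 0.002]
force: [0.2, -0.7, 0.4]
width: 1.0
```

Request:
{"op": "jog_arm", "data": {"commands": "-1 0 0 0 0 0 0;-1 0 0 0 0 0 0;-1 0 0 0 0 0 0;-1 0 0 0 0 0 0;-1 0 0 0 0 0 0"}}

```text
clock: 41.8
position: [0.4526, -0.1614, 0.218]
ee_rot: [-3.14, -0.075, -0.0]
force: [0.5, -0.3, -0.9]
width: 0.998
```

Run:
```python
from h import *
d=viewer.get_image('scene');cv2.imwrite('pics/s6.png',d['pixels'][:,:,::-1]);W=cloud(d)
m=(W[...,2]>0.028)&(W[...,2]<.15)&(W[...,0]>.25)&(W[...,0]<.75)&(abs(W[...,1])<.5)
k,l,st,ce=cv2.connectedComponentsWithStats(m.astype(np.uint8))
for i in range(1,k):
    if st[i,4]>60: p=W[l==i]; zt=np.percentile(p[:,2],97); q=p[p[:,2]>zt-.006]; print(ce[i].round(),zt.round(4),rect(q))
```

```text
[239. 188.] 0.0864 (array([ 322.8, -143.4]), array([48.2, 48.3]), 78.9)
[175. 212.] 0.0863 (array([ 442.4, -314.8]), array([50.6, 46.4]), 15.1)
[249. 255.] 0.0903 (array([609. , -73.7]), array([49.1, 46.6]), 38.1)
[ 95. 264.] 0.1203 (array([ 663.1, -458.9]), array([23.3, 22.5]), 51.0)
[216. 255.] 0.0625 (array([ 602.4, -162.6]), array([50.7, 49.2]), 38.4)
[315. 262.] 0.0904 (array([624.3,  95.4]), array([49.8, 45.1]), 0.2)
[453. 269.] 0.0858 (array([630.9, 439.1]), array([74.8, 75.9]), 14.1)
[384. 265.] 0.0625 (array([614.8, 273. ]), array([38.4, 55.6]), 1.5)
[349. 264.] 0.0664 (array([619.3, 184.2]), array([25.4, 59.3]), 3.0)
```

View pics/s6.png

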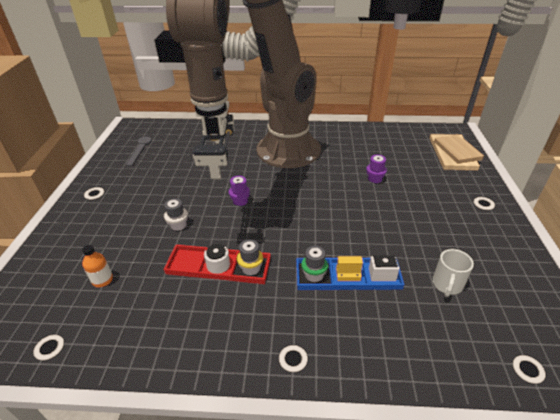

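All five parts stand in their cells: yellow chuck (249,255), round pod (216,257), green chuck (315,262), stop block (349,267), rect pod (384,267). The white chuck, bottle and mug have not moved.

```bash
python3 -c "
from cell import arm
print(arm.sign_off())"
```

```text
the job is handed in; nothing more can be done
None
```

Both trays are made up and the job is handed in, at about 42 s on the robot's clock.

- **Blue tray:** the green-ringed chuck stands on the black cell, the stop block is in the middle cell and the rectangular pod in the far cell.
- **Red tray:** the yellow-ringed chuck stands on the black cell and the round pod is in the middle cell.

The last scene image and depth check showed all five parts upright, right way up, and within about 2 mm of their cell centres. Their tops were at the expected heights above the tray floors. The white-ringed chuck, the bottle, the mug and the nearer purple chuck measured within about 3 mm of where they started. I checked the farther purple chuck only by eye.

Everything was set down under force feedback, with a measured vertical force of 7 N or less on landing. The arm was clear of everything when I handed in, and no check failed or disagreed.

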